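# Twist the stuck cap off the storage jar

## Task

Lift the spice tin off the jar's cap and stand it upright on the bare counter, well clear of the wooden holder. Then unscrew the tight cap anticlockwise while the holder braces the jar, stop turning when the threads come free, and lift the cap straight up. Finish still holding the cap in the gripper, level and still, about 2 cm above the jar's mouth, with the jar left seated in its holder and the mug, tape and bowl not disturbed.

Things in the scene. Friction and masses are not known exactly. Their poses are not given: they have to be found in the camera images.
- holder: wooden jar holder fixed to the counter: board 108 x 108 mm with a square recess 72 mm wide; recess floor 12 mm above the counter, walls 18 mm thick rising to 30 mm. Origin: centre of its underside, on the counter; z up.
- jar: square white stoneware jar, 69 mm wide, about 0.7 kg, loose in the holder's recess, which stops it turning. Body 72 mm tall, shoulder sloping to 81 mm, round neck 44 mm in diameter to the rim at 108 mm, with three thread tabs out to 26 mm radius at 98 to 101 mm. Origin: centre of its underside; z up.
- mouth (a point): centre of the jar's open rim, 108 mm above the jar's underside.
- cap: round steel screw cap, 60 mm across, 22 mm tall, 60 g. Origin: centre of its lower edge, 90 mm above the jar's underside when screwed on (top 124 mm above the counter); z up. 9 mm gap for fingertips between its lower edge and the jar's shoulder. It does not rise while turning; pulled too early it only lifts the jar. Once free, 18 mm straight up brings its lower edge level with the rim.
- thread (a joint): how far the cap is unscrewed, rad, growing anticlockwise seen from above (lags the cap by up to 0.04). 0 tight; about 0.3 N m turns it. Three lugs in the cap sit under the neck's tabs: free from about 1.05 (60 degrees); from about 1.6 (92 degrees) they catch under the next tabs. Keeps its value when the cap is lifted off.
- tin: spice tin, bare aluminium with a wooden lid, 46 mm diameter (lid 48 mm, top 15 mm), 75 mm tall, about 0.12 kg, standing loose on the cap, up to 8 mm off its centre. Origin: centre of its underside; z up.
- mug: blue ceramic mug with a handle at its own +y, 76 mm across, 90 mm tall, bystander. Origin: centre of its underside.
- tape: roll of tape lying flat, 96 mm outside diameter, 24 mm tall, bystander. Origin: centre of its underside.
- bowl: terracotta bowl, 100 mm across, 45 mm tall, bystander. Origin: centre of its underside.

How it is judged:
By the outcome, as a careful person would: the job done as asked, in the order asked, and still so for the second after the job is handed in, while the arm keeps its last pose, push and grip.
It also fails if it takes over 53 s, if anything falls off the work surface, if the arm or the gripper's body presses on something with over 40 N, if the wrist force passes 120 N, or if a joint passes its speed limit or range.

## Robot

A 6-joint arm with a two-finger parallel gripper is mounted at the origin on the work surface. World frame = base frame: x ahead of the robot, y to its left, z up, the work surface at z = 0. Lengths are in mm, angles in rad, forces in N, time in s.
With the tool pointing down it reaches from about 350 to 975 mm from the base axis. Payload 7.1 kg.
Tool frame: the origin (TCP) lies between the finger pads; the fingertips stand 17 mm ahead of it and the grasp point (between the pads) lies 2 mm behind it; z points along the fingers, y is the line along which they close (so a half turn about z gives the same grasp; the last joint's range is limited). The gripper opens to 88 mm and grips with 3 to 60 N. Pads are 20 mm wide; open, the fingers measure 115 mm over their backs; the gripper's body (75 mm by 178 mm) begins 61 mm behind the grasp point.
Start: joints at [1.124, 0.423, 1.63, -0, 1.089, -0.019], TCP at [259.261, 568.673, 239.675] pointing down, gripper open.
Joint ranges: [-3, 3], [-0.9, 2.11], [0.09, 2.58], [-1.31, 4.45], [0.11, 2.69], [-2.54, 2.54]. Speed limits (rad/s): [2.39, 2.39, 3.01, 3.14, 3.14, 3.14].

## Interface

Orientations are given as a rotation vector (axis times angle).
In Python, from workcell import ctrl gives the robot as it stands.
- The arm moves only by the shell command python3 jog.py 'ROWS' [OPENING]. ROWS is a JSON object whose key "increments" holds a list of rows, 1 to 5 of them, each of 6 numbers: dx, dy, dz in a scale on which 1.0 is 500 mm, then a rotation vector rx, ry, rz in fractions of the full range, 1 being 2 pi rad; each row shifts and turns the commanded pose from where the row before left it, along the tool's axes as they then stand; what a row does not reach is not made up. A row lasts 1/12 s, in which the tool goes at most 41.7 mm and 0.125 rad, less where a joint would pass 70% of its speed; a pose out of reach is approached as far as the arm can. OPENING is the finger opening in mm, set as the command begins (- or left out keeps the last). The fingers move at their own pace and stop on an object; the grip force is fixed at half the most. Time passes only in rows, so rows that do not move let the fingers close. It prints the time, the measured TCP pose, the force, the opening and the grip force at its end. A shift or turn number past 1, either way, is cut back to 1. Input that does not fit is refused with a message, and nothing moves.
- ctrl.get_obs(): the state, without advancing time (a new reading comes with each control period).
- ctrl.get_image(name): name is "scene" or "top"; returns a dict with "img" (400x640x3 uint8, red, green, blue), "fx", "fy", "cx", "cy" (pixels), "R" (3x3) and "t" (3): a world point X has camera coordinates R X + t. Camera axes: x right, y down, z forward; pixel columns grow to the right and rows downward; lengths in mm; the calibration is good to about 2 mm. A picture is of the moment at which its call begins. There is no depth.
- ctrl.close_job(): hands the job in; it is judged then, once.
The state is a dict: "t": time; "qpos": joint angles; "qvel": joint speeds; "joint_torque": joint torques, N m; "ee_pos": TCP position; "orientation": TCP orientation; "ft_force": force on the tool from outside, world axes, zero at the start; "moment": the same for the moment, N m; "width": finger opening in mm; "grasp_force": force on a finger pad.
Only numpy, scipy, OpenCV 4.12 (cv2) and the standard library are available. Lean on these libraries where they do the work, as an engineer would, in place of code of your own. Each camera call takes 0.05 s, during which the arm holds its last target. There are 200 camera calls.

## Working session

There is one attempt and no reset: what is moved stays moved. The work goes in short steps, Python scripts to look and compute and a shell command to move; the robot and the scene stay as the last step left them, time stands still between calls to the robot, and variables do not carry over. Pictures are saved under pics/ and viewed, at most 10 in all, crops included, and the job is handed in when it is done.

```bash
ls; mkdir -p pics; python3 - <<'E'
from workcell import ctrl
import cv2,numpy as np,pickle
o=ctrl.get_obs();print({k:np.round(v,3) for k,v in o.items()})
for n in("scene","top"):
    d=ctrl.get_image(n);cv2.imwrite(f"pics/{n}0.png",d["img"][:,:,::-1]);pickle.dump(d,open(f"{n}0.pkl","wb"))
    print(n,d["fx"],d["cx"],d["cy"],np.round(d["R"],3).tolist(),np.round(d["t"],1), np.round(-d["R"].T@d["t"],1))
E
```

```text
jog.py
pics
workcell.py
{'t': np.float64(0.0), 'qpos': array([ 1.124,  0.424,  1.631,  0.   ,  1.089, -0.019]), 'qvel': array([ 0.001,  0.001,  0.001, -0.001,  0.001,  0.   ]), 'joint_torque': array([-1.0000e-03, -5.4463e+01, -2.7367e+01,  6.4000e-02,  2.3000e-02,
       -0.0000e+00]), 'ee_pos': array([259.029, 568.201, 238.915]), 'orientation': array([-6.67e-01, -3.07e+00,  2.00e-03]), 'ft_force': array([ 0.443, -0.576, -0.626]), 'moment': array([ 0.005, -0.018, -0.032]), 'grasp_force': np.float64(0.0), 'width': np.float64(87.912)}
scene 403.1601663253775 315.38497938112687 197.1159152372525 [[0.403, 0.915, -0.009], [0.509, -0.232, -0.829], [-0.761, 0.33, -0.559]] [-256.7 -196.9 1391.6] [1262.1 -269.7  612.7]
top 390.66024630588817 313.55883631207047 198.1161260336688 [[-0.015, -1.0, 0.004], [-0.995, 0.014, -0.103], [0.103, -0.005, -0.995]] [  29.3  564.6 1049.5] [ 454.3   26.5 1101.8]
```

View pics/scene0.png

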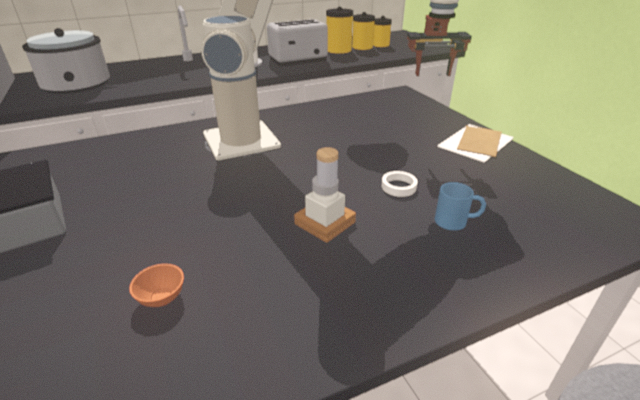

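View pics/top0.png

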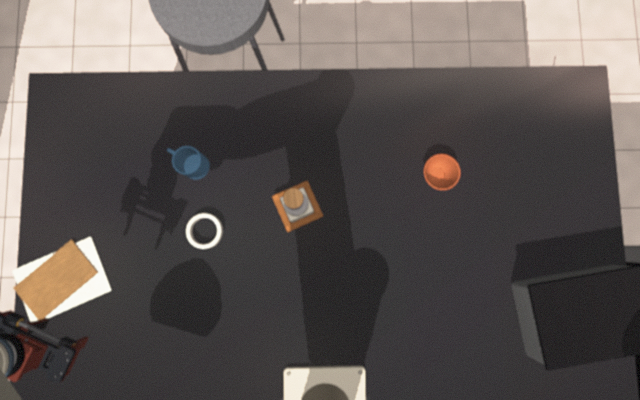

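The scene view shows the tin (lid at about (327,154)) on the cap (about (325,185)), with the jar in the holder at (325,218). In the top view the holder is at (297,205), the lid at (293,199), the mug at (190,162), the tape at (203,231) and the bowl at (442,172). I'll enlarge both views next.

```bash
python3 - <<'E'
import cv2,numpy as np
a=cv2.imread("pics/scene0.png")[140:245,280:375];b=cv2.imread("pics/top0.png")[170:240,260:335]
a=cv2.resize(a,(400,442),interpolation=cv2.INTER_CUBIC);b=cv2.resize(b,(390,364),interpolation=cv2.INTER_CUBIC)
c=np.zeros((442,790,3),np.uint8);c[:,:400]=a;c[:364,400:]=b;cv2.imwrite("pics/crop1.png",c)
for n,(r,cc) in {"scene":((145,240),(290,362)),"top":((178,236),(268,328))}.items():
    im=cv2.imread(f"pics/{n}0.png");h=cv2.cvtColor(im,cv2.COLOR_BGR2HSV)
    if n=="scene":
        for row in range(146,240,3): print(row,[tuple(int(v) for v in h[row,x]) for x in range(315,340,6)])
    else:
        for row in range(182,232,4): print(row,[tuple(int(v) for v in h[row,x]) for x in range(274,324,6)])
E
```

```text
146 [(4, 21, 98), (173, 21, 96), (8, 35, 108), (162, 13, 97), (20, 8, 93)]
149 [(8, 10, 99), (17, 101, 187), (16, 98, 195), (16, 97, 189), (170, 16, 97)]
152 [(6, 25, 101), (17, 95, 203), (16, 94, 195), (16, 95, 190), (9, 19, 96)]
155 [(0, 23, 102), (16, 96, 197), (16, 94, 200), (15, 95, 199), (0, 21, 96)]
158 [(176, 18, 97), (15, 100, 178), (15, 97, 184), (14, 94, 171), (0, 11, 97)]
161 [(175, 15, 99), (11, 59, 172), (16, 98, 175), (14, 74, 175), (0, 21, 95)]
164 [(173, 24, 95), (0, 6, 170), (175, 9, 165), (167, 11, 160), (175, 16, 93)]
167 [(173, 21, 98), (0, 7, 172), (176, 11, 166), (174, 8, 157), (6, 26, 98)]
170 [(6, 13, 97), (0, 6, 170), (4, 11, 164), (5, 10, 160), (9, 18, 97)]
173 [(0, 21, 99), (171, 10, 173), (171, 11, 161), (10, 10, 158), (0, 15, 99)]
176 [(14, 19, 148), (176, 11, 169), (0, 9, 164), (175, 10, 158), (0, 21, 95)]
179 [(11, 17, 168), (174, 7, 171), (0, 6, 163), (174, 16, 164), (0, 15, 99)]
182 [(7, 14, 167), (0, 9, 172), (173, 6, 161), (4, 11, 159), (175, 15, 101)]
185 [(8, 18, 158), (3, 15, 171), (5, 9, 163), (4, 13, 157), (0, 18, 98)]
188 [(9, 16, 155), (9, 1
[... 2542 characters left out ...]
5)]
214 [(175, 25, 61), (13, 144, 173), (13, 104, 155), (18, 24, 130), (17, 17, 132), (19, 36, 154), (12, 86, 116), (12, 147, 120), (10, 123, 102)]
218 [(170, 25, 61), (4, 85, 87), (13, 156, 180), (21, 31, 190), (19, 38, 128), (13, 146, 117), (13, 153, 128), (12, 151, 113), (163, 37, 48)]
222 [(0, 8, 62), (135, 8, 61), (13, 155, 188), (11, 95, 113), (13, 156, 129), (14, 160, 126), (10, 103, 74), (0, 12, 41), (161, 38, 53)]
226 [(15, 17, 60), (10, 13, 60), (13, 156, 198), (13, 156, 129), (12, 144, 117), (11, 47, 43), (146, 42, 43), (30, 12, 43), (0, 27, 47)]
230 [(130, 12, 62), (150, 12, 62), (12, 132, 137), (11, 102, 85), (20, 33, 46), (10, 35, 44), (30, 17, 44), (174, 25, 52), (15, 26, 40)]
```

View pics/crop1.png

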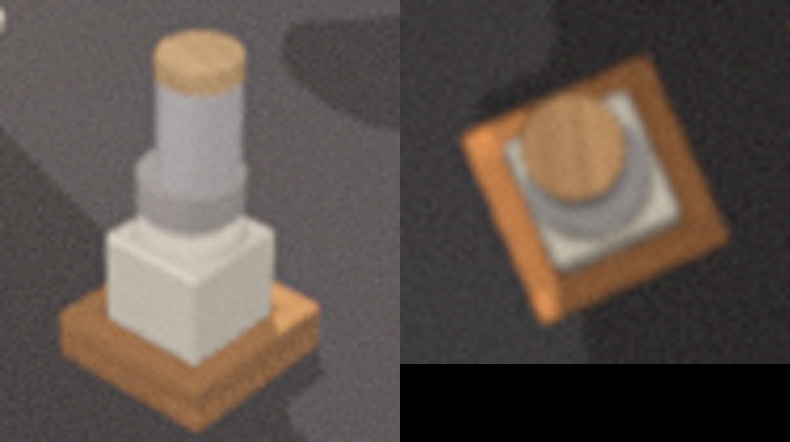

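The crop shows a clean lid disc in both views, the cap a grey ring below the tin, and the holder turned about 25° in the top view. I'll triangulate the lid first.

```bash
cat > h.py <<'E'
import numpy as np,cv2,pickle
def ray(d,p):
    v=d["R"].T@np.array([(p[0]-d["cx"])/d["fx"],(p[1]-d["cy"])/d["fy"],1]);return -d["R"].T@d["t"],v/np.linalg.norm(v)
def onplane(d,p,z):
    c,v=ray(d,p);return c+v*(z-c[2])/v[2]
def tri(d1,p1,d2,p2):
    c1,v1=ray(d1,p1);c2,v2=ray(d2,p2);s=np.linalg.lstsq(np.c_[v1,-v2],c2-c1,rcond=None)[0]
    a,b=c1+s[0]*v1,c2+s[1]*v2;return (a+b)/2,np.linalg.norm(a-b)
def proj(d,X):
    q=d["R"]@np.array(X,float)+d["t"];return np.array([d["fx"]*q[0]/q[2]+d["cx"],d["fy"]*q[1]/q[2]+d["cy"]])
def big(m,r):
    k=np.zeros_like(m);k[r[1]:r[3],r[0]:r[2]]=m[r[1]:r[3],r[0]:r[2]]
    c=cv2.findContours(k,cv2.RETR_EXTERNAL,cv2.CHAIN_APPROX_NONE)[0];return max(c,key=cv2.contourArea)
def hsv(d): return cv2.cvtColor(cv2.GaussianBlur(d["img"],(3,3),0),cv2.COLOR_RGB2HSV)
def lid(d,r,smax):
    m=cv2.inRange(hsv(d),(11,60,120),(20,smax,255))
    m=cv2.morphologyEx(m,cv2.MORPH_OPEN,np.ones((3,3),np.uint8));x,y,w,h=cv2.boundingRect(big(m,r));return (x+(w-1)/2,y+(h-1)/2),(w,h)
E
python3 - <<'E'
from h import *
S,T=[pickle.load(open(n+"0.pkl","rb")) for n in("scene","top")]
ps,ws=lid(S,(300,140,355,170),130);pt,wt=lid(T,(278,182,312,216),133)
X,e=tri(S,ps,T,pt);print("lid",ps,ws,pt,wt,X.round(1),e.round(2))
mh=cv2.inRange(hsv(T),(8,135,70),(18,255,255));c=big(mh,(262,172,332,240))
r=cv2.minAreaRect(c);P=np.array([onplane(T,p,30) for p in cv2.boxPoints(r)]);print("holder",r,P.mean(0).round(1),np.linalg.norm(P-np.roll(P,1,0),axis=1).round(1),np.degrees(np.arctan2(*(P[1]-P[0])[1::-1])))
# height of holder top: visible left/front corners two views
mh=cv2.inRange(hsv(S),(8,75,70),(18,255,255));c=big(mh,(285,195,365,245));x,y,w,h=cv2.boundingRect(c);print("scene holder bbox",x,y,w,h,[proj(S,p).round(1) for p in P])
for n,lo,hi,reg in(("bowl",(3,150,90),(12,255,255),(420,150,465,195)),("mug",(95,70,50),(115,255,255),(165,140,215,185)),("tape",(0,0,140),(180,60,255),(180,205,225,255))):
    x,y,w,h=cv2.boundingRect(big(cv2.inRange(hsv(T),lo,hi),reg));print(n,(x,y,w,h),onplane(T,(x+w/2,y+h/2),{"bowl":45,"mug":90,"tape":24}[n]).round(0))
E
```

```text
lid (327.0, 154.5) (23, 16) (293.0, 198.0) (21, 21) [548.7  69.3 193.4] 1.29
holder ((296.82476806640625, 205.85568237304688), (39.5984992980957, 38.78622817993164), 66.03751373291016) [544.4  67.4  30. ] [109.2 107.1 109.7 106.1] -66.62660225010775
scene holder bbox 294 207 62 36 [array([356.6, 212.7]), array([327.6, 233.3]), array([294. , 213.9]), array([323.2, 196. ])]
bowl (424, 154, 36, 36) [ 630. -332.   45.]
mug (167, 146, 43, 34) [656. 348.  90.]
tape (185, 213, 37, 37) [478. 325.  24.]
```

The lid's centre is at z 193 (191.5 expected), and the holder measures 108 mm with its centre at (544,67), so the two agree. Next I'll square the tool to the world axes and move over the tin.

Careful with the scale: shifts go in shares of 500 mm and turns go in shares of 2 pi rad. That gives: 0.115 rad / 6.2832 = 0.0183.

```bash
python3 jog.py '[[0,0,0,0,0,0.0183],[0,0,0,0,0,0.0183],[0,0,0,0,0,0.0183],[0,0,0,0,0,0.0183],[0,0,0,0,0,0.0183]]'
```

```text
refused: ROWS must be an object with the rows under "increments". Nothing was moved.
```

The error is about the shape of the input: an object with the rows under "increments". Fixing that and sending the same move.

```bash
python3 jog.py '{"increments": [[0,0,0,0,0,0.0183],[0,0,0,0,0,0.0183],[0,0,0,0,0,0.0183],[0,0,0,0,0,0.0183],[0,0,0,0,0,0.0183]]}'
python3 jog.py '{"increments": [[0,0,0,0,0,0.0183],[0,0,0,0,0,0.0183],[0,0,0,0,0,0.0183],[0,0,0,0,0,0.0183],[0,0,0,0,0,0.0172]]}'
python3 jog.py '{"increments": [[-0.03,0.018,0,0,0,0],[-0.05,0.03,0,0,0,0],[-0.06,0.036,0,0,0,0],[-0.06,0.036,0,0,0,0],[-0.06,0.036,0,0,0,0]]}'
python3 jog.py '{"increments": [[-0.06,0.036,0,0,0,0],[-0.06,0.036,0,0,0,0],[-0.06,0.036,0,0,0,0],[-0.06,0.036,0,0,0,0],[-0.06,0.036,0,0,0,0]]}'
python3 jog.py '{"increments": [[-0.06,0.036,0,0,0,0],[-0.06,0.036,0,0,0,0],[-0.06,0.036,0,0,0,0],[-0.06,0.036,0,0,0,0],[-0.06,0.036,0,0,0,0]]}'
python3 jog.py '{"increments": [[-0.06,0.016,0,0,0,0],[-0.04,0.008,0,0,0,0],[-0.02,0,0,0,0,0],[0,0,0,0,0,0],[0,0,0,0,0,0]]}'
```

```text
t: 0.52
ee_pos: [259.1, 568.4, 239.2]
orientation: [1.518, 2.751, -0.001]
ft_force: [0.5, -0.0, 1.4]
width: 87.8
grasp_force: 0.0
t: 0.93
ee_pos: [259.1, 568.4, 239.2]
orientation: [2.228, 2.215, -0.001]
ft_force: [-0.4, 0.5, 0.7]
width: 88.0
grasp_force: 0.0
t: 1.35
ee_pos: [337.7, 436.3, 239.3]
orientation: [2.217, 2.225, -0.001]
ft_force: [-0.0, 0.0, 0.1]
width: 88.0
grasp_force: 0.0
t: 1.77
ee_pos: [427.6, 286.1, 239.5]
orientation: [2.218, 2.225, -0.001]
ft_force: [-0.0, 0.3, 0.3]
width: 87.9
grasp_force: 0.0
t: 2.18
ee_pos: [517.3, 136.1, 239.5]
orientation: [-2.218, -2.224, 0.001]
ft_force: [0.6, 0.2, -0.3]
width: 87.5
grasp_force: 0.0
t: 2.6
ee_pos: [528.6, 78.5, 239.5]
orientation: [-2.221, -2.221, 0.0]
ft_force: [-0.0, 0.2, 0.3]
width: 87.4
grasp_force: 0.0
```

In the tool's units: 20 mm / 500 = 0.04, 10 mm / 500 = 0.02.

```bash
python3 jog.py '{"increments": [[-0.01,0.02,0,0,0,0],[-0.008,0.02,0,0,0,0],[0,0,0.02,0,0,0],[0,0,0.04,0,0,0],[0,0,0.04,0,0,0]]}'
python3 jog.py '{"increments": [[0,0,0.036,0,0,0],[0,0,0.022,0,0,0],[0,0,0.01,0,0,0],[0,0,0,0,0,0],[0,0,0,0,0,0]]}'
python3 - <<'E'
from workcell import ctrl
import cv2,numpy as np,pickle
a=[]
for n in("scene","top"):
    d=ctrl.get_image(n);pickle.dump(d,open(f"{n}1.pkl","wb"))
    i=d["img"][:,:,::-1];i=i[100:245,270:390] if n=="scene" else i[160:250,240:350];a.append(cv2.resize(i,(390,int(390*i.shape[0]/i.shape[1])),interpolation=cv2.INTER_CUBIC))
c=np.zeros((480,780,3),np.uint8)
for k,i in enumerate(a):c[:i.shape[0],390*k:390*k+390]=i
cv2.imwrite("pics/crop2.png",c)
E
```

```text
t: 3.02
ee_pos: [550.1, 70.3, 189.0]
orientation: [2.22, 2.222, 0.002]
ft_force: [0.0, -0.0, 0.0]
width: 88.2
grasp_force: 0.0
t: 3.43
ee_pos: [549.6, 69.9, 155.8]
orientation: [2.221, 2.222, 0.0]
ft_force: [0.1, 0.4, -0.1]
width: 87.8
grasp_force: 0.0
```

View pics/crop2.png

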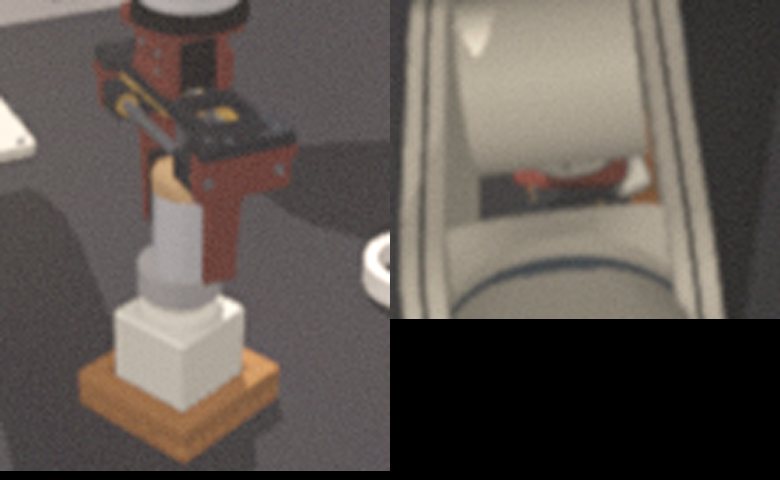

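The fingers straddle the tin below its lid, with the front fingertip at about (220,275) in the crop, just above the cap. I'll close and lift.

In the tool's units: -10 mm / 500 = -0.02, -5 mm / 500 = -0.01.

```bash
python3 jog.py '{"increments": [[0,0,0,0,0,0],[0,0,0,0,0,0],[0,0,0,0,0,0],[0,0,0,0,0,0],[0,0,0,0,0,0]]}' 30
python3 jog.py '{"increments": [[0,0,0,0,0,0],[0,0,0,0,0,0],[0,0,0,0,0,0],[0,0,-0.004,0,0,0],[0,0,-0.006,0,0,0]]}'
python3 jog.py '{"increments": [[0,0,-0.01,0,0,0],[0,0,-0.02,0,0,0],[0,0,-0.02,0,0,0],[0,0,-0.02,0,0,0],[0,0,-0.006,0,0,0]]}'
```

```text
t: 3.95
ee_pos: [549.3, 69.6, 155.9]
orientation: [2.221, 2.221, 0.0]
ft_force: [-0.4, -0.3, 0.7]
width: 57.7
grasp_force: 0.0
t: 4.37
ee_pos: [549.0, 69.6, 160.5]
orientation: [-2.221, -2.221, 0.001]
ft_force: [0.0, -0.0, -1.5]
width: 46.8
grasp_force: 29.9
t: 4.78
ee_pos: [550.4, 69.8, 201.1]
orientation: [2.22, 2.22, 0.004]
ft_force: [0.3, 0.1, -1.0]
width: 47.2
grasp_force: 29.9
```

In the tool's units: -30 mm / 500 = -0.06, -25 mm / 500 = -0.05.

```bash
python3 jog.py '{"increments": [[-0.02,-0.004,0,0,0,0],[-0.04,-0.01,0,0,0,0],[-0.05,-0.014,0,0,0,0],[-0.06,-0.016,0,0,0,0],[-0.06,-0.016,0,0,0,0]]}'
python3 jog.py '{"increments": [[-0.06,-0.016,0,0,0,0],[-0.05,-0.014,0,0,0,0],[-0.04,-0.01,0,0,0,0],[-0.02,0,0.01,0,0,0],[0,0,0.03,0,0,0]]}'
python3 jog.py '{"increments": [[0,0,0.05,0,0,0],[0,0,0.06,0,0,0],[0,0,0.06,0,0,0],[0,0,0.04,0,0,0],[0,0,0.024,0,0,0]]}'
python3 jog.py '{"increments": [[0,0,0.016,0,0,0],[0,0,0.008,0,0,0],[0,0,0,0,0,0],[0,0,0,0,0,0],[0,0,0,0,0,0]]}'
python3 - <<'E'
from workcell import ctrl
import cv2,numpy as np,pickle
o=ctrl.get_obs();print(o["ee_pos"],o["ft_force"])
d=ctrl.get_image("scene");pickle.dump(d,open("scene2.pkl","wb"))
from h import *
print(proj(d,o["ee_pos"]))
u,v=proj(d,o["ee_pos"]).astype(int)
i=d["img"][v-70:v+70,u-80:u+80,::-1];cv2.imwrite("pics/crop3.png",cv2.resize(i,None,fx=4,fy=4,interpolation=cv2.INTER_CUBIC));print(u,v)
E
```

```text
t: 5.2
ee_pos: [518.3, -46.7, 198.4]
orientation: [-2.22, -2.223, 0.001]
ft_force: [0.4, 0.3, -1.5]
width: 46.7
grasp_force: 29.9
t: 5.62
ee_pos: [500.2, -132.9, 179.9]
orientation: [2.222, 2.216, 0.003]
ft_force: [0.8, -0.4, -1.0]
width: 46.7
grasp_force: 29.9
t: 6.03
ee_pos: [497.7, -129.8, 58.9]
orientation: [-2.219, -2.219, 0.003]
ft_force: [0.6, -0.0, -0.5]
width: 46.7
grasp_force: 29.9
t: 6.45
ee_pos: [500.1, -130.5, 50.7]
orientation: [2.22, 2.22, 0.002]
ft_force: [0.7, 0.2, -1.2]
width: 47.3
grasp_force: 29.9
[ 500.08907722 -130.53447359   50.69931862] [ 0.70705824  0.22493393 -1.1892223 ]
[240.30198588 216.78067503]
240 216
```

View pics/crop3.png

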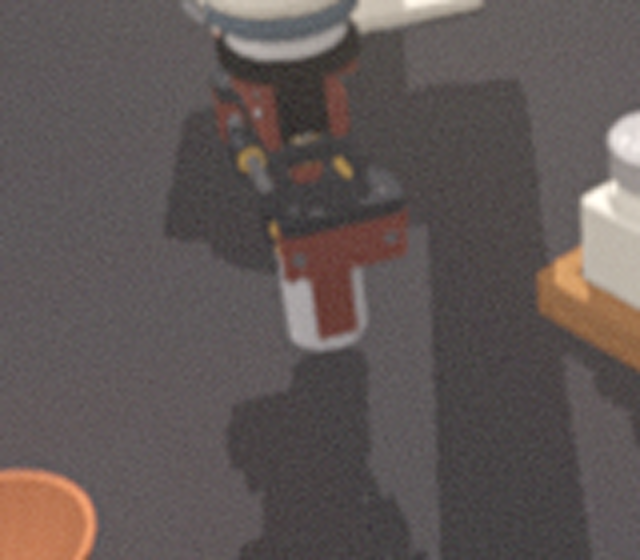

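The tin hangs upright, its lower edge at about crop (325,347), still above the counter. I'll lower it gently and watch the force.

In the tool's units: 6 mm / 500 = 0.012, 3 mm / 500 = 0.006.

```bash
python3 jog.py '{"increments": [[0,0,0.012,0,0,0],[0,0,0.012,0,0,0],[0,0,0.006,0,0,0],[0,0,0,0,0,0],[0,0,0,0,0,0]]}'
python3 jog.py '{"increments": [[0,0,0.004,0,0,0],[0,0,0.002,0,0,0],[0,0,0,0,0,0],[0,0,0,0,0,0]]}'
```

```text
t: 6.92
ee_pos: [498.9, -130.2, 34.3]
orientation: [-2.221, -2.221, 0.001]
ft_force: [-0.6, 0.5, -0.7]
width: 47.0
grasp_force: 29.9
t: 7.25
ee_pos: [499.3, -130.4, 31.8]
orientation: [2.221, 2.221, 0.0]
ft_force: [-0.7, -0.5, 0.9]
width: 46.9
grasp_force: 29.9
```

In the tool's units: 1 mm / 500 = 0.002.

```bash
python3 jog.py '{"increments": [[0,0,0.002,0,0,0],[0,0,0,0,0,0],[0,0,0,0,0,0]]}'
```

```text
t: 7.5
ee_pos: [499.3, -130.4, 31.6]
orientation: [2.221, 2.221, 0.0]
ft_force: [-4.3, 0.8, 11.1]
width: 46.7
grasp_force: 29.9
```

The tin is on the counter. I'll release it, rise clear, and move to the side for an unobstructed look at the cap.

In the tool's units: -0.5 mm / 500 = -0.001.

```bash
python3 jog.py '{"increments": [[0,0,-0.001,0,0,0],[0,0,0,0,0,0],[0,0,0,0,0,0],[0,0,0,0,0,0],[0,0,0,0,0,0]]}' 88
python3 jog.py '{"increments": [[0,0,0,0,0,0],[0,0,0,0,0,0],[0,0,0,0,0,0],[0,0,0,0,0,0],[0,0,0,0,0,0]]}'
python3 jog.py '{"increments": [[0,0,-0.02,0,0,0],[0,0,-0.05,0,0,0],[0,0,-0.06,0,0,0],[0,0,-0.06,0,0,0],[0,0,-0.06,0,0,0]]}'
python3 jog.py '{"increments": [[0,0,-0.04,0,0,0],[0,0,-0.02,0,0,0],[0,0,0,0,0,0],[0,0,0,0,0,0]]}'
python3 - <<'E'
from workcell import ctrl
import cv2,numpy as np,pickle
for n in("scene","top"):
    d=ctrl.get_image(n);pickle.dump(d,open(f"{n}3.pkl","wb"))
    cv2.imwrite(f"pics/{n}3.png",d["img"][:,:,::-1])
a=[pickle.load(open(n+"3.pkl","rb"))["img"][:,:,::-1] for n in("scene","top")]
a=[cv2.resize(a[0][150:250,200:370],(680,400),interpolation=cv2.INTER_CUBIC),cv2.resize(a[1][170:240,260:430],(486,200),interpolation=cv2.INTER_CUBIC)]
c=np.zeros((600,680,3),np.uint8);c[:400]=a[0];c[400:,:486]=a[1];cv2.imwrite("pics/crop4.png",c)
E
```

```text
t: 7.92
ee_pos: [499.3, -130.3, 31.0]
orientation: [-2.221, -2.221, 0.0]
ft_force: [0.4, 0.2, -0.0]
width: 76.6
grasp_force: 0.0
t: 8.33
ee_pos: [499.3, -130.3, 31.2]
orientation: [-2.221, -2.221, 0.0]
ft_force: [-0.1, -0.4, 0.6]
width: 87.5
grasp_force: 0.0
t: 8.75
ee_pos: [498.9, -130.2, 158.0]
orientation: [-2.221, -2.221, 0.0]
ft_force: [1.4, 0.8, -0.2]
width: 88.1
grasp_force: 0.0
t: 9.08
ee_pos: [499.1, -130.3, 186.2]
orientation: [2.221, 2.221, 0.0]
ft_force: [-0.2, 0.0, -0.5]
width: 87.9
grasp_force: 0.0
```

View pics/crop4.png

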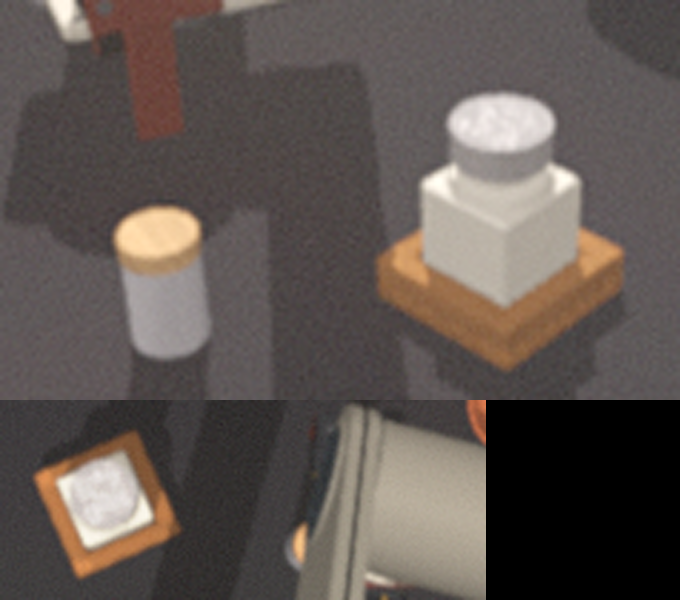

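The tin stands upright and free at crop (160,280), and the cap is now fully visible with its scene crop centre at about (501,138) and its top view crop centre at about (104,493). Next I'll triangulate the cap.

```bash
python3 - <<'E'
from h import *
S,T=[pickle.load(open(n+"3.pkl","rb")) for n in("scene","top")]
out=[]
for d,r,vmin in((S,(300,165,355,206),115),(T,(275,180,322,228),110)):
    g=cv2.GaussianBlur(d["img"],(5,5),1.2).astype(int)
    m=((g.max(2)>vmin)&(g[...,0]-g[...,2]<15)).astype(np.uint8)*255
    m=cv2.morphologyEx(m,cv2.MORPH_OPEN,np.ones((5,5),np.uint8))
    c=big(m,r);x,y,w,h=cv2.boundingRect(c);out.append((x+(w-1)/2,y+(h-1)/2));print((x,y,w,h),out[-1],cv2.contourArea(c),cv2.minEnclosingCircle(c))
X,e=tri(S,out[0],T,out[1]);print(X.round(1),e.round(2),"exp z~113", onplane(T,out[1],122).round(1),onplane(S,out[0],113).round(1))
# predicted cap silhouette boxes
a=np.linspace(0,6.28,60)
for d in(S,T):
    P=np.array([proj(d,(X[0]+30*np.cos(k),X[1]+30*np.sin(k),z)) for k in a for z in(102,124)]);print(P.min(0).round(1),P.max(0).round(1))
# jar silhouette in scene, top: white+cap
m=cv2.inRange(hsv(T),(12,22,120),(24,60,255))|0
c=big(cv2.morphologyEx(m,cv2.MORPH_CLOSE,np.ones((15,15),np.uint8)),(275,180,322,228));r=cv2.minAreaRect(c);print("jar",r,onplane(T,r[0],84).round(1))
# tin check
m=cv2.inRange(hsv(S),(11,60,120),(20,150,255));x,y,w,h=cv2.boundingRect(big(m,(220,195,260,225)));print("tin",(x,y,w,h),onplane(S,(x+w/2-.5,y+h/2-.5),67.5).round(1))
E
```

```text
(311, 172, 28, 23) (324.5, 183.0) 502.0 ((324.70001220703125, 182.89999389648438), 14.55000114440918)
(286, 193, 21, 21) (296.0, 203.0) 324.5 ((295.79693603515625, 202.56143188476562), 10.806872367858887)
[543.9  65.6 117.5] 0.94 exp z~113 [543.6  65.9 122. ] [537.2  68.2 113. ]
[311.7 173.9] [337.7 195.7]
[284.1 191. ] [308.1 215.3]
jar ((296.45880126953125, 204.40721130371094), (27.515880584716797, 26.297468185424805), 66.03751373291016) [543.4  66.3  84. ]
tin (228, 201, 23, 18) [ 494.  -130.1   67.5]
```

Physical check: the tin touched down at TCP z 31.7 after being gripped at 155.8, so the cap top is at 124.1. The two-view values agree once the scene camera's roughly 5 mm bias is allowed for. Target is (544, 66.5) with TCP z 115.

In the tool's units: 30 mm / 500 = 0.06, 25 mm / 500 = 0.05.

```bash
python3 jog.py '{"increments": [[0.02,0.004,0,0,0,0],[0.05,0.012,0,0,0,0],[0.06,0.014,0,0,0,0],[0.06,0.014,0,0,0,0],[0.06,0.014,0,0,0,0]]}'
python3 jog.py '{"increments": [[0.06,0.014,0,0,0,0],[0.044,0.01,0,0,0,0],[0.024,0.006,0,0,0,0],[0.016,0.002,0,0,0,0],[0,0,0,0,0,0]]}'
python3 jog.py '{"increments": [[0,0,0.02,0,0,0],[0,0,0.016,0,0,0],[0,0,0.004,0,0,0],[0,0,0,0,0,0],[0,0,0,0,0,0]]}'
```

```text
t: 9.6
ee_pos: [527.7, -3.5, 184.8]
orientation: [-2.221, -2.219, 0.003]
ft_force: [0.6, 0.2, -0.5]
width: 87.9
grasp_force: 0.0
t: 10.02
ee_pos: [543.9, 67.8, 185.4]
orientation: [-2.219, -2.223, 0.002]
ft_force: [-0.1, 0.6, 0.0]
width: 87.6
grasp_force: 0.0
t: 10.43
ee_pos: [544.0, 65.9, 165.7]
orientation: [-2.222, -2.22, 0.001]
ft_force: [0.5, 1.2, 0.5]
width: 87.5
grasp_force: 0.0
```

In the tool's units: 14 mm / 500 = 0.028, 9 mm / 500 = 0.018.

```bash
python3 jog.py '{"increments": [[0.001,0,0.016,0,0,0],[0,0,0.028,0,0,0],[0,0,0.028,0,0,0],[0,0,0.018,0,0,0],[0,0,0.01,0,0,0]]}'
python3 jog.py '{"increments": [[0,0,0,0,0,0],[0,0,0,0,0,0],[0,0,0,0,0,0]]}'
python3 jog.py '{"increments": [[0,0,0,0,0,0],[0,0,0,0,0,0],[0,0,0,0,0,0],[0,0,0,0,0,0],[0,0,0,0,0,0]]}' 40
python3 jog.py '{"increments": [[0,0,0,0,0,0],[0,0,0,0,0,0],[0,0,0,0,0,0]]}'
python3 - <<'E'
from workcell import ctrl
import cv2
o=ctrl.get_obs();print(o["ft_force"],o["moment"],o["width"],o["qpos"])
d=ctrl.get_image("scene");cv2.imwrite("pics/crop5.png",cv2.resize(d["img"][120:250,260:400,::-1],None,fx=4,fy=4,interpolation=cv2.INTER_CUBIC))
E
```

```text
t: 10.85
ee_pos: [543.6, 67.0, 114.9]
orientation: [-2.221, -2.221, 0.002]
ft_force: [-0.3, -0.1, -0.1]
width: 87.7
grasp_force: 0.0
t: 11.1
ee_pos: [544.7, 67.2, 116.7]
orientation: [2.221, 2.221, 0.001]
ft_force: [-0.4, 0.4, 0.1]
width: 87.8
grasp_force: 0.0
t: 11.52
ee_pos: [544.2, 67.2, 116.4]
orientation: [2.221, 2.221, 0.0]
ft_force: [-0.6, -1.0, 2.0]
width: 59.5
grasp_force: 30.0
t: 11.77
ee_pos: [544.3, 67.2, 116.4]
orientation: [-2.221, -2.221, 0.0]
ft_force: [-2.5, -0.3, 4.4]
width: 59.8
grasp_force: 30.0
[-2.45368843 -0.25241839  4.36963529] [-0.08886894  0.36333899  0.01692739] 59.78099988654936 [1.01111671e-01 4.88533418e-01 1.87791383e+00 6.94765582e-06
 7.75153199e-01 1.01061581e-01]
```

View pics/crop5.png

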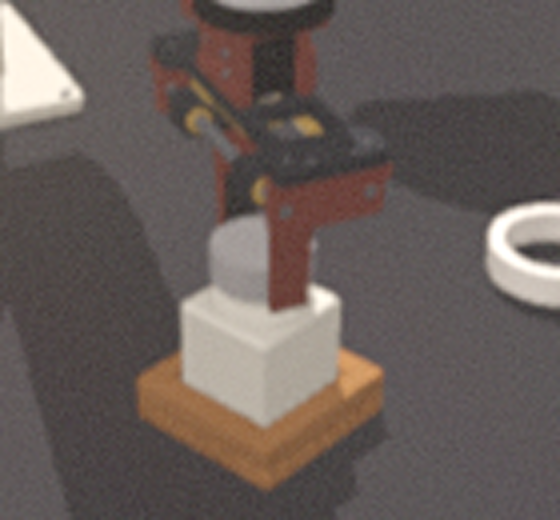

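The grip on the cap is good (width 59.7 mm), with the fingertips at crop (290,305) just clear of the shoulder. I'll turn it anticlockwise, which is negative rz with the tool pointing down.

In the tool's units: -0.06 rad / 6.2832 = -0.0095.

```bash
m(){ python3 -c "
from workcell import ctrl
o=ctrl.get_obs();print(o['ft_force'].round(1),o['moment'].round(2),o['qpos'][5].round(3))"; }
python3 jog.py '{"increments": [[0,0,0,0,0,-0.0064],[0,0,0,0,0,-0.0095],[0,0,0,0,0,-0.0095],[0,0,0,0,0,-0.0095],[0,0,0,0,0,-0.0095]]}'; m
python3 jog.py '{"increments": [[0,0,0,0,0,-0.0095],[0,0,0,0,0,-0.0095],[0,0,0,0,0,-0.0095],[0,0,0,0,0,-0.0095],[0,0,0,0,0,-0.0095]]}'; m
```

```text
t: 12.23
ee_pos: [544.2, 67.2, 116.4]
orientation: [-1.887, -2.511, -0.0]
ft_force: [-2.2, -0.0, 5.5]
width: 59.6
grasp_force: 30.0
[-2.2 -0.   5.5] [-0.17  0.46 -0.37] -0.181
t: 12.65
ee_pos: [544.0, 67.2, 116.4]
orientation: [-1.491, -2.765, 0.0]
ft_force: [-2.1, -0.6, 5.9]
width: 59.6
grasp_force: 30.0
[-2.1 -0.6  5.9] [-0.16  0.5  -0.38] -0.481
```

In the tool's units: -0.06 rad / 6.2832 = -0.0095.

```bash
m(){ python3 -c "
from workcell import ctrl
o=ctrl.get_obs();print(o['ft_force'].round(1),o['moment'].round(2),o['qpos'][5].round(3))"; }
python3 jog.py '{"increments": [[0,0,0,0,0,-0.0095],[0,0,0,0,0,-0.0095],[0,0,0,0,0,-0.0095],[0,0,0,0,0,-0.0095],[0,0,0,0,0,-0.0095]]}'; m
python3 jog.py '{"increments": [[0,0,0,0,0,-0.0095],[0,0,0,0,0,-0.0095],[0,0,0,0,0,-0.0095],[0,0,0,0,0,-0.0095],[0,0,0,0,0,-0.0095]]}'; m
python3 jog.py '{"increments": [[0,0,0,0,0,-0.0095],[0,0,0,0,0,-0.0095],[0,0,0,0,0,-0.0064],[0,0,0,0,0,0],[0,0,0,0,0,0]]}'; m
```

```text
t: 13.07
ee_pos: [544.0, 67.1, 116.4]
orientation: [-1.061, -2.956, 0.0]
ft_force: [-2.3, -0.4, 5.5]
width: 59.8
grasp_force: 30.0
[-2.3 -0.4  5.5] [-0.19  0.49 -0.35] -0.781
t: 13.48
ee_pos: [543.9, 67.1, 116.4]
orientation: [-0.607, -3.082, 0.0]
ft_force: [-3.3, -1.8, 6.6]
width: 59.9
grasp_force: 30.0
[-3.3 -1.8  6.6] [-0.23  0.51 -0.35] -1.081
t: 13.9
ee_pos: [543.9, 67.0, 116.4]
orientation: [-0.362, -3.12, 0.0]
ft_force: [-3.4, -0.7, 6.9]
width: 60.0
grasp_force: 30.0
[-3.4 -0.7  6.9] [-0.18  0.51 -0.09] -1.239
```

In the tool's units: -1 mm / 500 = -0.002.

```bash
m(){ python3 -c "
from workcell import ctrl
o=ctrl.get_obs();print(o['ft_force'].round(1),o['moment'].round(2),o['qpos'][5].round(3))"; }
python3 jog.py '{"increments": [[0,0,-0.002,0,0,0],[0,0,-0.002,0,0,0],[0,0,0,0,0,0]]}'; m
python3 jog.py '{"increments": [[0,0,-0.002,0,0,0],[0,0,-0.002,0,0,0],[0,0,0,0,0,0]]}'; m
```

```text
t: 14.15
ee_pos: [543.8, 67.0, 117.8]
orientation: [-0.362, -3.12, 0.001]
ft_force: [-1.2, -1.3, -2.0]
width: 59.7
grasp_force: 30.0
[-1.2 -1.3 -2. ] [-0.19  0.27 -0.06] -1.239
t: 14.4
ee_pos: [544.2, 67.2, 120.3]
orientation: [-0.361, -3.121, 0.0]
ft_force: [-2.1, -1.2, -1.0]
width: 59.5
grasp_force: 30.0
[-2.1 -1.2 -1. ] [-0.18  0.28  0.04] -1.239
```

The pull is only about 1 N (the jar would add 7 N), so the cap is free. I'll lift it straight up to 38 mm in total.

In the tool's units: -3 mm / 500 = -0.006, -2 mm / 500 = -0.004.

```bash
m(){ python3 -c "
from workcell import ctrl
o=ctrl.get_obs();print(o['ft_force'].round(1),o['moment'].round(2),o['qpos'][5].round(3))"; }
python3 jog.py '{"increments": [[0,0,-0.004,0,0,0],[0,0,-0.006,0,0,0],[0,0,-0.006,0,0,0],[0,0,-0.006,0,0,0],[0,0,-0.006,0,0,0]]}'; m
python3 jog.py '{"increments": [[0,0,-0.008,0,0,0],[0,0,-0.01,0,0,0],[0,0,-0.01,0,0,0],[0,0,-0.006,0,0,0],[0,0,-0.004,0,0,0]]}'; m
python3 jog.py '{"increments": [[0,0,0,0,0,0],[0,0,0,0,0,0],[0,0,0,0,0,0],[0,0,0,0,0,0],[0,0,0,0,0,0]]}'; m
python3 - <<'E'
from workcell import ctrl
import cv2,pickle
d=ctrl.get_image("scene");pickle.dump(d,open("scene6.pkl","wb"));cv2.imwrite("pics/crop6.png",cv2.resize(d["img"][110:250,200:400,::-1],None,fx=4,fy=4,interpolation=cv2.INTER_CUBIC))
E
```

```text
t: 14.82
ee_pos: [544.7, 67.3, 134.9]
orientation: [0.362, 3.12, 0.0]
ft_force: [-0.5, -0.5, -0.3]
width: 59.8
grasp_force: 30.0
[-0.5 -0.5 -0.3] [-0.02 -0.01  0.01] -1.239
t: 15.23
ee_pos: [544.5, 67.2, 153.9]
orientation: [0.362, 3.12, 0.0]
ft_force: [0.9, 0.2, -0.2]
width: 59.7
grasp_force: 30.0
[ 0.9  0.2 -0.2] [ 0.   -0.01 -0.02] -1.239
t: 15.65
ee_pos: [544.1, 67.2, 152.9]
orientation: [-0.362, -3.12, 0.0]
ft_force: [-0.3, -0.7, -0.5]
width: 60.1
grasp_force: 30.0
[-0.3 -0.7 -0.5] [0.03 0.   0.01] -1.239
```

View pics/crop6.png

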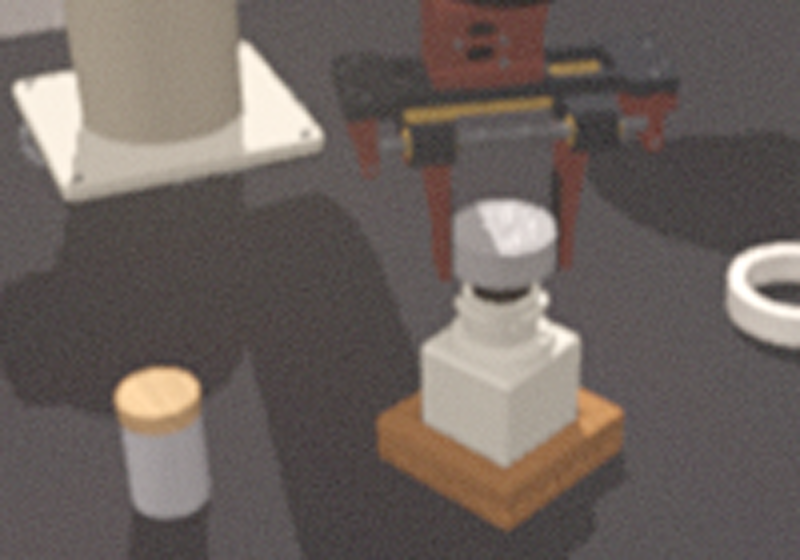

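The cap is held level at crop (505,243) over the open mouth at (500,293). The jar is still seated, with its front corner where it was, and the tin stands upright. I'll raise it 1.5 mm, let it settle and hand in.

In the tool's units: -1 mm / 500 = -0.002, -0.5 mm / 500 = -0.001.

```bash
python3 jog.py '{"increments": [[0,0,-0.002,0,0,0],[0,0,-0.001,0,0,0],[0,0,0,0,0,0],[0,0,0,0,0,0],[0,0,0,0,0,0]]}'
python3 jog.py '{"increments": [[0,0,0,0,0,0],[0,0,0,0,0,0],[0,0,0,0,0,0],[0,0,0,0,0,0],[0,0,0,0,0,0]]}'
python3 -c "
from workcell import ctrl
print(ctrl.close_job())"
```

```text
t: 16.12
ee_pos: [544.3, 67.2, 154.7]
orientation: [0.362, 3.121, 0.0]
ft_force: [-0.4, -1.2, -0.9]
width: 59.5
grasp_force: 30.0
t: 16.53
ee_pos: [544.3, 67.2, 154.7]
orientation: [-0.362, -3.121, 0.0]
ft_force: [0.1, 0.4, -1.1]
width: 59.5
grasp_force: 30.0
the job is handed in; nothing more can be done
None
```

I handed the job in at 16.5 s: the tin stands upright on the counter about 200 mm from the holder, and the cap is unscrewed and held level about 20 mm above the mouth of the seated jar; the judge's verdict was not shown.

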